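# Load the plate-dipping bar and lift it level off its drip stand

### The arm

A 7-joint arm with a two-finger parallel gripper is mounted at the origin on a cart in front of the work surface, level with it; the furniture and walls round the work are solid. World frame = base frame: x ahead of the robot, y to its left, z up, the work surface at z = 0. Lengths are in m, angles in degrees, forces in N, time in s.
With the tool pointing down it reaches from about 0.35 to 0.9 m from the base axis. Payload 8.1 kg.
Tool frame: the origin (TCP) lies midway between the tips of the shut fingers; the grasp point (between the pads) lies 19 mm behind it (bot.hold_point_z is the distance from the TCP to the grasp point, in m); z points along the fingers, y is the line along which they close (so a half turn about z gives the same grasp; the last joint's range is limited). The gripper opens to 85 mm and grips with 20 to 120 N. Pads are 22 mm wide; open, the fingers measure 114 mm over their backs; the gripper's body (76 mm by 85 mm) begins 54 mm behind the grasp point. The pads swing forward as they close: fully open they stand 13 mm farther back than shut.
Start: joints at [-75.837, 24.895, 1.432, 90.138, -0.665, 64.973, -4.303], TCP at [0.214, 0.587, 0.231] pointing down, gripper open.
Joint ranges: [-149.89, 149.89], [-25.12, 119.58], [-72.63, 75.52], [4.76, 147.25], [-75.54, 255.54], [6.69, 114.76], [-157.13, 157.13]. Speed limits (degrees/s): [127.2, 127.2, 172.46, 172.46, 180, 180, 180].

### API

Orientations are given as [roll, pitch, yaw] about the fixed x, y, z axes, in that order (R = Rz(yaw) Ry(pitch) Rx(roll)).
In Python, from cell import bot, viewer, job gives the robot as it stands. The module is installed in compiled form; this text tells all that it offers.
- The arm moves only by the tool carry_out, never from a script. Its argument "steps" is a list of rows, each a list of 6 numbers: the shift along the world's x, y, z in cm, then the turn, a rotation vector about the world's x, y, z in degrees. A call has exactly 8 rows; each row is the pose to reach, as a shift and turn from the pose commanded when the call began; what a row does not reach only later rows make up. A row lasts 1/10 s, in which the tool goes at most 50 mm and 8.59 degrees, less where a joint would pass 70% of its speed; a pose out of reach is approached as far as the arm can. A call with a gripper value outside its range is refused whole. "grip" is the closure in counts, from 0 (fully open) to 255 (shut), set as the call begins (left out, the last holds). The fingers move at their own pace and stop on an object; "newtons" is the grip in N (left out, the last holds). Time passes only in rows, so rows that repeat a pose let the fingers close, or fill a call up. It gives the time, the measured TCP pose, the force, the opening and the grip force at its end, in the units of the state.
- bot.read_state(): the state, without advancing time (a new reading comes with each control period).
- viewer.capture(name): name is "side" or "top" or "wrist"; returns a dict with "img" (400x640x3 uint8, red, green, blue), "camera_matrix" (3x3 intrinsics, pixels), "rvec" (rotation vector, rad) and "tvec" (3), from world to camera coordinates, as OpenCV has them; the wrist camera has in their place "tool_from_camera" (4x4, takes a point from camera to tool coordinates, whose origin is the TCP and whose axes are the flange's). Camera axes: x right, y down, z forward; pixel columns grow to the right and rows downward; lengths in m; the calibration is good to about 2 mm. A picture is of the moment at which its call begins: read the wrist's pose just before it. There is no depth.
- job.sign_off(): hands the job in; it is judged then, once.
The state is a dict: "time": time; "joints": joint angles; "qd": joint speeds; "joint_torque": joint torques, N m; "tcp_pos": TCP position; "tool_rot": TCP orientation; "force": force on the tool from outside, world axes, zero at the start; "torque": the same for the moment, N m; "grip_width": opening from 0.0 (shut) to 1.0 (fully open); "grasp_force": force on a finger pad.
Only numpy, scipy, OpenCV 4.12 (cv2) and the standard library are available. Lean on these libraries where they do the work, as an engineer would, in place of code of your own. Each camera call takes 0.05 s, during which the arm holds its last target. There are 200 camera calls.

### The job

Pick up the dip rack that is loaded with zinc plates from the bench (not the empty one) and hang it by its strap handle on the free hook end of the carrying bar, letting go of it there without dropping it, while the bar still rests on its drip stand. Then take the bar by the middle of its black handle, lift it straight up until it is about 8 cm clear of its saddles with both racks hanging from it, and finish while still holding it there over the stand, level and steady, as if about to dip the plates. Keep the racks upright throughout so that no plate slides out, and leave the empty rack, bottle, loupe and tape where they are.

Things in the scene. Friction and masses are not known exactly. Their poses are not given: they have to be found in the camera images.
- stand: Drip stand, fixed: steel tray 150 (x) x 400 (y) mm, rim 13 mm high, with two forked saddle plates at y = +-80 mm (48 mm wide in x, 8 mm thick). Origin: centre of the underside, on the bench; z up; y along the bar. The bar lies in the forks, 2 mm free each side, on saddle floors 103 mm high; the flared prongs reach to 130 mm. The bar leaves them straight upwards.
- bar: Carrying bar, loose, 0.40 kg: flat aluminium bar 20 wide (x), 12 high (z), 342 mm long (y), black bow handle on its middle, a hook seat at each end. Origin: centre of the underside, 103 mm above the bench at rest; axes as the stand's. Lugs keep it from sliding lengthwise over 3 mm. A rack's handle goes on from the bar's end: over the turned-up end, inwards, then down.
- bar_grip (a point): Centre of the black handle's grip: flat-sided, 16 thick (x), 104 long (y), 26 mm high (z), 53 mm above the bar's underside, 41 mm above its upper face, on two round posts 40 mm either side of the centre. Axes as the bar. Grip across the 16 mm at the middle; 30 to 80 N hold it level, a much harder grip can make it tremble.
- hook_free (a point): Middle of the empty hook seat, on the bar's upper face at its y = -150 mm (the end to the robot's right), 115 mm above the bench at rest. The seat is flat, 22 mm long (y), between the 10 mm thick turned-up end (y = -161 to -171 mm, 12 mm higher than the seat) and a shoulder 10 mm higher than the seat (y = -133 to -139 mm). Axes as the bar.
- hook_taken (a point): Middle of the other hook seat, at y = +150 mm of the bar, on its upper face, where the hung rack's handle rests.
- rack_loaded: Loaded dip rack to hang, loose, 0.23 kg, on the bench: steel base 86 (x) x 52 (y) mm, four zinc plates fixed on edge, tops 32 mm high, and over the middle a rigid upright strap handle: upside-down U, 52 mm wide outside and 46 mm inside (x), strip 12 mm wide (y), top 85 mm high. Origin: centre of the underside, z up; same turned half round. Hung, the bar runs along the rack's y.
- rack_loaded_strap (a point): Middle of the underside of the loaded rack's top strap (4 mm thick), 81 mm above the rack's underside; rests on the hook seat when hung, with 5 mm play each way along the bar. Axes as the rack. Gripping from above across the two 3 mm legs (52 mm along the rack's x, fingers outside) leaves the space under the strap free for the bar.
- rack_hung: An equal loaded rack already hanging on the other end of the bar, loose. Its origin is 34 mm above the bench. Not to be handled.
- rack_hung_strap (a point): Middle of the underside of the hung rack's top strap, 81 mm above its base's underside, on the taken hook seat.
- rack_empty: Spare rack of the same shape without plates, standing on the bench; it may stand in either of the two places. Leave it alone. Origin: centre of the base's underside.
- bottle: White plunger bottle, 59 x 57 x 128 mm, bystander behind the stand. Origin: centre of its underside.
- loupe: Black stand loupe, 37 mm round, 36 mm high, bystander. Origin: centre of its underside.
- tape: Roll of masking tape lying flat, 104 mm round, 25 mm high, bystander. Origin: centre of its underside.

How it is judged (in metres and radians):
On the way, in this order (a step that is already met when the one before it is completed fails the run):
1. the loaded rack hangs by its strap on the free hook seat, let go, with the bar still in its saddles (distance between rack_loaded_strap and hook_free below 0.018 m and angle between rack_loaded's own z axis and vertical below 0.17 rad and contact force between rack_loaded and bar above 0.8 N and contact force between rack_loaded and the fingers below 0.1 N and contact force between bar and stand above 1 N and z of bar in the frame of stand below 0.11 m), for 0.3 s.
2. the bar is held by its handle, clear of the stand, with both racks hanging from it (z of bar in the frame of stand above 0.148 m and contact force between each of bar, rack_loaded, rack_hung and stand below 0.05 N and contact force between the fingers and bar above 2 N and distance between the grasp point and bar_grip below 0.05 m and distance between rack_loaded_strap and hook_free below 0.018 m and angle between each of rack_loaded, rack_hung's own z axis and vertical below 0.17 rad and contact force between each of rack_loaded, rack_hung and bar above 0.8 N and contact force between each of rack_loaded, rack_hung and the fingers below 0.1 N and distance between rack_hung_strap and hook_taken below 0.018 m), for 0.2 s.
At the end, for the whole second after the job is handed in: The bar is held by its handle, 45 to 140 mm above its saddles, within 60 mm of its place, level to 5 deg, still (50 mm/s); both loaded racks hang from it alone, straps within 18 mm of the hook seats, upright to 10 deg, still (50 mm/s) (all of step 2 and angle between bar's own z axis and vertical below 0.09 rad and horizontal distance between bar and stand below 0.06 m and z of bar in the frame of stand below 0.243 m and linear speed of each of bar, rack_loaded, rack_hung below 0.05 m/s and angular speed of bar below 0.3 rad/s); the arm keeps its last pose, push and grip.
It fails at once if a loaded rack is tipped more than 30 degrees (angle between any of rack_loaded, rack_hung's own z axis and vertical above 0.52 rad).
It fails at once if the loaded rack is dropped (falls freely faster than 0.4 m/s) (linear speed of rack_loaded above 0.4 m/s and contact force between rack_loaded and the fingers below 0.05 N).
It fails at once if the hung rack leaves its hook (distance between rack_hung_strap and hook_taken above 0.04 m).
It fails at once if the empty rack, the bottle, the loupe or the tape is moved more than 30 mm (distance of any of rack_empty, bottle, loupe, tape from where it was at the start of the episode above 0.03 m).
It also fails if it takes over 58 s, if anything falls off the work surface, if the arm or the gripper's body presses on something with over 40 N, if the wrist force passes 120 N, or if a joint passes its speed limit or range.

## Working session

There is one attempt and no reset: what is moved stays moved. The work goes in short steps, Python scripts to look and compute and a tool call to move; the robot and the scene stay as the last step left them, time stands still between calls to the robot, and variables do not carry over. Pictures are saved under pics/ and viewed, at most 10 in all, crops included, and the job is handed in when it is done.

Besides the shell and the picture viewer there is one more tool, called after "Call:" as name([rows], argument=value, ...), one row to a line, values as JSON. carry_out: Moves the arm, as the interface text tells. Its arguments: {"type":"object","properties":{"steps":{"type":"array","items":{"type":"array","items":{"type":"number"}}},"grip":{"type":"number"},"newtons":{"type":"number"}},"required":["steps"]}

```bash
mkdir -p pics; cat > h.py <<'E'
import numpy as np, cv2, pickle
from cell import bot, viewer, job
def snap(n,f):
    s=bot.read_state(); c=viewer.capture(n); c['state']=s
    cv2.imwrite(f'pics/{f}.png',c['img'][:,:,::-1]); pickle.dump(c,open(f'pics/{f}.pkl','wb')); return c
def load(f): return pickle.load(open(f'pics/{f}.pkl','rb'))
def ray(c,uv):
    K=c['camera_matrix']; R=cv2.Rodrigues(np.array(c['rvec'],float))[0]; t=np.array(c['tvec'],float).ravel()
    d=R.T@np.linalg.inv(K)@np.array([uv[0],uv[1],1.]); return -R.T@t,d
def onz(c,uv,z):
    o,d=ray(c,uv); return o+d*(z-o[2])/d[2]
def proj(c,P):
    return cv2.projectPoints(np.array(P,float).reshape(-1,3),np.array(c['rvec'],float),np.array(c['tvec'],float),np.array(c['camera_matrix'],float),None)[0].reshape(-1,2)
E
python3 -c "
from h import *
a=snap('top','top0');b=snap('side','side0')
print(bot.read_state(), bot.hold_point_z)
for c in (a,b): print(ray(c,(320,200)))"
```

```text
{'time': 0.1, 'joints': array([-75.83640296,  24.93265466,   1.43155601,  90.18073335,
        -0.66547924,  64.97293554,  -4.30180771]), 'qd': array([ 0.06710032,  0.01904089, -0.05076825, -0.15800455, -0.01425229,
        0.13166126, -0.06032463]), 'joint_torque': array([ 2.71543693e-03, -6.71745729e+01,  1.02769833e+00, -3.16901207e+01,
        1.57685077e-02,  7.23342353e-03, -2.82218417e-05]), 'tcp_pos': array([0.21409892, 0.58673752, 0.23062375]), 'tool_rot': array([-1.79922283e+02,  6.66318274e-03,  1.59954051e+02]), 'force': array([ 0.04184657,  0.01324116, -0.36949911]), 'torque': array([ 0.00725259, -0.00859573, -0.01534869]), 'grasp_force': 0.0, 'grip_width': 0.9997043266082122} 0.0187
(array([ 0.42541039, -0.03212024,  1.16872715]), array([ 0.1646818 , -0.01071067, -0.98638423]))
(array([ 0.26449839, -0.7761703 ,  0.49396452]), array([ 0.38903371,  0.81954339, -0.42098039]))
```

View pics/top0.png

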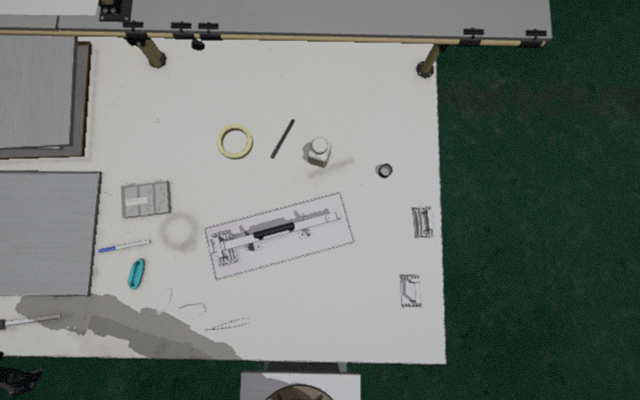

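View pics/side0.png

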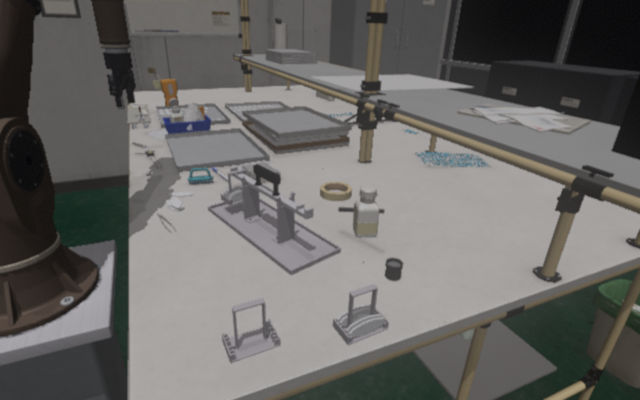

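```bash
python3 -c "
from h import *
a=load('top0');b=load('side0')
i=a['img'][:,:,::-1];j=b['img'][:,:,::-1]
A=cv2.resize(i[185:285,200:360],None,fx=5,fy=5,interpolation=cv2.INTER_CUBIC)[:, :800]
B=cv2.resize(i[195:315,390:445],(0,0),fx=5,fy=5,interpolation=cv2.INTER_CUBIC)
C=cv2.resize(j[275:365,215:395],None,fx=2.7,fy=2.7,interpolation=cv2.INTER_CUBIC)
cv2.imwrite('pics/cA.png',A)
o=np.zeros((600,275+486,3),np.uint8);o[:600,:275]=B;o[:243,275:]=C
D=cv2.resize(j[155:270,200:345],None,fx=3,fy=3,interpolation=cv2.INTER_CUBIC);o[250:595,275:275+435]=D
cv2.imwrite('pics/cB.png',o)
for uv in [(422,222),(411,291),(384,171),(275,231),(206,228),(342,193),(353,241),(217,278)]: print(uv,onz(a,uv,0).round(3))
"
```

```text
(422, 222) [ 0.563 -0.337  0.   ]
(411, 291) [ 0.37  -0.301  0.   ]
(384, 171) [ 0.71 -0.23  0.  ]
(275, 231) [0.529 0.081 0.   ]
(206, 228) [0.533 0.277 0.   ]
(342, 193) [ 0.642 -0.108  0.   ]
(353, 241) [ 0.505 -0.14   0.   ]
(217, 278) [0.395 0.237 0.   ]
```

View pics/cA.png

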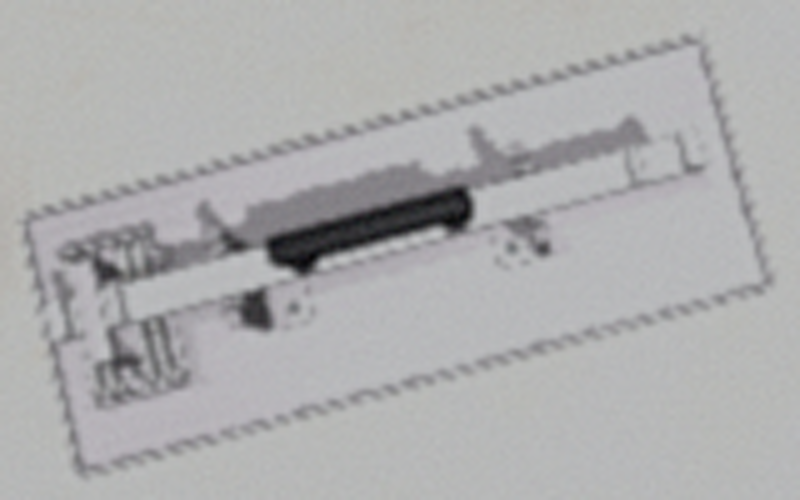

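View pics/cB.png

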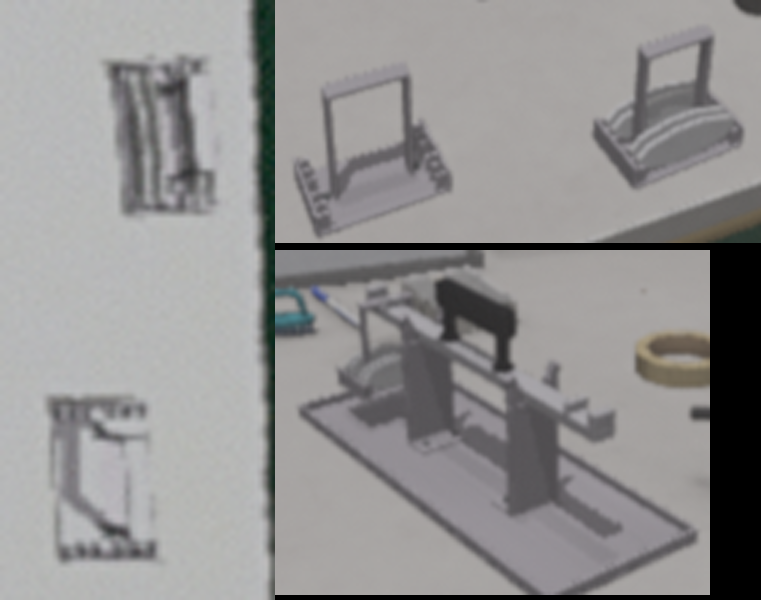

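```bash
python3 -c "
from h import *
from scipy.optimize import least_squares
a=load('top0');b=load('side0')
def T(p,P): 
    c,s=np.cos(p[2]),np.sin(p[2]); P=np.array(P,float); return np.c_[p[0]+c*P[:,0]-s*P[:,1],p[1]+s*P[:,0]+c*P[:,1],P[:,2]]
# stand corners: far-left, far-right, near-right, near-left
S=[[.075,.2,.013],[.075,-.2,.013],[-.075,-.2,.013],[-.075,.2,.013]]
U=np.array([[205,228],[340.6,192.6],[354.4,242],[216.4,279.4]])
r=least_squares(lambda p:(proj(a,T(p,S))-U).ravel(),[.52,.06,.25]);print('stand',r.x,np.degrees(r.x[2]),r.fun.round(1))
p=r.x
print('hook_free',T(p,[[0,-.15,.115]]).round(4),'handle',T(p,[[0,0,.156]]).round(4),'end',T(p,[[0,-.171,.127]]).round(4))
print('side proj hookend',proj(b,T(p,[[0,-.171,.127]])), 'handle top ends top-cam',(proj(a,T(p,[[0,.052,.169],[0,-.052,.169]]))-[200,185])*5)
print('hookend in side crop', (proj(b,T(p,[[0,-.171,.127]]))-[200,155])*3+[275-0,250])
Ut=np.array([[412,208],[431,207.4],[415,237.4],[432.6,237]])
for z in(.003,.012): print('rack corners',[onz(a,u,z).round(3).tolist() for u in Ut])
q=[onz(b,u,.085).round(4) for u in [(349.1,291.7),(376.9,286.1)]];print('strap top ends',q)
"
```

```text
stand [0.5167654  0.0664767  0.28041847] 16.066794866291872 [-1.1 -0.5  0.7 -1.1  1.3  0.5 -0.9  0.9]
hook_free [[ 0.5583 -0.0777  0.115 ]] handle [[0.5168 0.0665 0.156 ]] end [[ 0.5641 -0.0978  0.127 ]]
side proj hookend [[310.43305112 209.20109049]] handle top ends top-cam [[267.34049194 251.69339506]
 [475.51489842 196.53330647]]
hookend in side crop [[606.29915337 412.60327148]]
rack corners [[0.602, -0.308, 0.003], [0.605, -0.363, 0.003], [0.518, -0.315, 0.003], [0.52, -0.365, 0.003]]
rack corners [[0.601, -0.306, 0.012], [0.604, -0.36, 0.012], [0.518, -0.313, 0.012], [0.52, -0.362, 0.012]]
strap top ends [array([ 0.5353, -0.3329,  0.085 ]), array([ 0.5875, -0.3377,  0.085 ])]
```

Call:
carry_out([
  [1.45,-3.85,0.5,0,0,-2.9],
  [2.9,-7.7,1,0,0,-5.8],
  [4.35,-11.55,1.5,0,0,-8.7],
  [5.8,-15.4,2,0,0,-11.6],
  [7.25,-19.25,2.5,0,0,-14.5],
  [8.7,-23.1,3,0,0,-17.4],
  [10.15,-26.95,3.5,0,0,-20.3],
  [11.6,-30.8,4,0,0,-23.2],
], grip=0, newtons=40)

```text
time: 0.9
tcp_pos: [0.3304, 0.2773, 0.2713]
tool_rot: [-180.0, -0.0, 136.6]
force: [1.1, 0.2, -0.5]
grip_width: 1.001
grasp_force: 0.0
```

Call:
carry_out([
  [1.45,-3.85,0,0,0,-2.9],
  [2.9,-7.7,0,0,0,-5.8],
  [4.35,-11.55,0,0,0,-8.7],
  [5.8,-15.4,0,0,0,-11.6],
  [7.25,-19.25,0,0,0,-14.5],
  [8.7,-23.1,0,0,0,-17.4],
  [10.15,-26.95,0,0,0,-20.3],
  [11.6,-30.8,0,0,0,-23.2],
])

```text
time: 1.7
tcp_pos: [0.4463, -0.0305, 0.2713]
tool_rot: [180.0, -0.0, 113.5]
force: [1.0, 0.6, 0.0]
grip_width: 0.999
grasp_force: 0.0
```

Call:
carry_out([
  [1.45,-3.85,-0.5,0,0,-2.9],
  [2.9,-7.7,-1,0,0,-5.8],
  [4.35,-11.55,-1.5,0,0,-8.7],
  [5.8,-15.4,-2,0,0,-11.6],
  [7.25,-19.25,-2.5,0,0,-14.5],
  [8.7,-23.1,-3,0,0,-17.4],
  [10.15,-26.95,-3.5,0,0,-20.3],
  [11.6,-30.8,-4,0,0,-23.2],
])

```text
time: 2.5
tcp_pos: [0.5626, -0.3381, 0.2305]
tool_rot: [-180.0, -0.0, 90.3]
force: [0.8, -0.5, 0.8]
grip_width: 1.003
grasp_force: 0.0
```

Call:
carry_out([
  [0,0,0,0,0,0],
  [0,0,0,0,0,0],
  [0,0,0,0,0,0],
  [0,0,0,0,0,0],
  [0,0,0,0,0,0],
  [0,0,0,0,0,0],
  [0,0,0,0,0,0],
  [0,0,0,0,0,0],
])

```text
time: 3.3
tcp_pos: [0.5622, -0.3366, 0.2315]
tool_rot: [180.0, -0.0, 90.4]
force: [0.8, -0.8, -0.4]
grip_width: 0.998
grasp_force: 0.0
```

```bash
python3 -c "
from h import *
c=snap('wrist','w1');s=c['state'];print(s['tcp_pos'],s['tool_rot'],s['joints'].round(1));print(c['tool_from_camera'],c['camera_matrix'])"
```

```text
[ 0.56224634 -0.33663955  0.23146239] [ 1.79986556e+02 -2.25746357e-03  9.03686949e+01] [ -0.   32.   42.4  87.8 -22.5  68.9  46.5]
[[ 3.22813681e-04 -9.65477074e-01 -2.60487841e-01  6.74664277e-02]
 [ 9.99999384e-01  5.88375139e-04 -9.41499709e-04 -1.00096942e-04]
 [ 1.06226095e-03 -2.60487376e-01  9.65476669e-01 -1.42786785e-01]
 [ 0.00000000e+00  0.00000000e+00  0.00000000e+00  1.00000000e+00]] [[281.85238023   0.         318.05738177]
 [  0.         281.85238023 196.99416684]
 [  0.           0.           1.        ]]
```

View pics/w1.png

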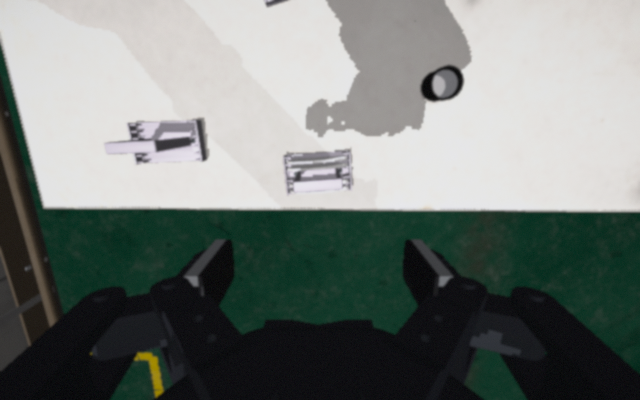

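```bash
cat >> h.py <<'E'
from scipy.spatial.transform import Rotation as Ro
def wray(c,uv):
    s=c['state'];R=Ro.from_euler('xyz',s['tool_rot'],degrees=True).as_matrix();X=np.array(c['tool_from_camera'])
    d=R@X[:3,:3]@np.linalg.inv(c['camera_matrix'])@np.array([uv[0],uv[1],1.]); return s['tcp_pos']+R@X[:3,3],d
def wonz(c,uv,z):
    o,d=wray(c,uv); return o+d*(z-o[2])/d[2]
E
python3 -c "
from h import *
c=load('w1')
cv2.imwrite('pics/cC.png',cv2.resize(c['img'][140:205,275:365,::-1],None,fx=8,fy=8,interpolation=cv2.INTER_CUBIC))
def wp(P):
    s=c['state'];R=Ro.from_euler('xyz',s['tool_rot'],degrees=True).as_matrix();X=np.array(c['tool_from_camera'])
    q=np.linalg.inv(X)@np.r_[R.T@(np.array(P)-s['tcp_pos']),1]; q=c['camera_matrix']@q[:3];return (q[:2]/q[2]-[275,140])*8
for P in [(.535,-.337,.085),(.587,-.337,.085)]+[(.561+a,-.337+b,0.003) for a in(-.043,.043) for b in (-.026,.026)]: print(P,wp(P).round())
"
```

```text
(0.535, -0.337, 0.085) [140. 380.]
(0.587, -0.337, 0.085) [535. 382.]
(0.518, -0.36300000000000004, 0.003) [ 85. 418.]
(0.518, -0.311, 0.003) [ 78. 110.]
(0.6040000000000001, -0.36300000000000004, 0.003) [592. 422.]
(0.6040000000000001, -0.311, 0.003) [603. 114.]
```

View pics/cC.png

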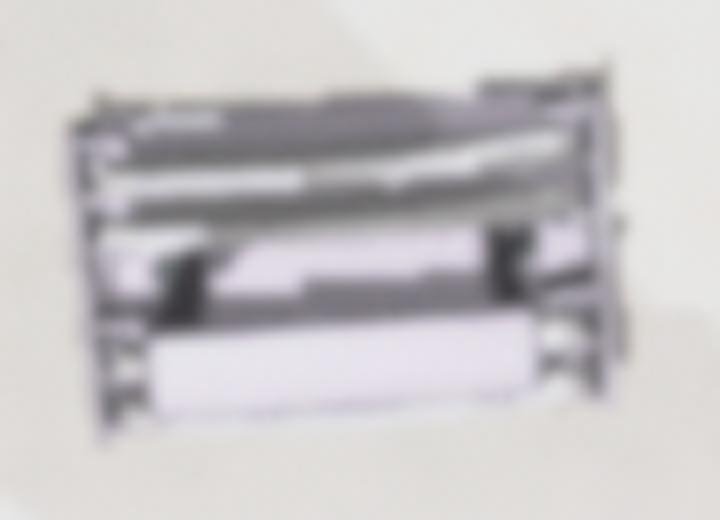

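```bash
python3 -c "
from h import *
c=load('w1')
q=np.array([wonz(c,np.array(u)/8+[275,140],.085) for u in [(150,335),(528,312),(155,418),(535,400)]]);print(q.round(4),q.mean(0));d=q[1]+q[3]-q[0]-q[2];print(np.degrees(np.arctan2(d[1],d[0])),np.linalg.norm(d)/2)
"
```

```text
[[ 0.5364 -0.331   0.085 ]
 [ 0.5858 -0.3276  0.085 ]
 [ 0.5369 -0.3422  0.085 ]
 [ 0.5871 -0.3394  0.085 ]] [ 0.56153101 -0.33502939  0.085     ]
3.5666783213945656 0.049901837772797795
```

Call:
carry_out([
  [0,0.15,-2.5,0,0,1],
  [0,0.15,-5,0,0,2],
  [0,0.15,-8,0,0,3.2],
  [0,0.15,-11,0,0,3.2],
  [0,0.15,-14,0,0,3.2],
  [0,0.15,-16,0,0,3.2],
  [0,0.15,-17.5,0,0,3.2],
  [0,0.15,-18.6,0,0,3.2],
])

```text
time: 4.15
tcp_pos: [0.5621, -0.3353, 0.0443]
tool_rot: [-180.0, -0.0, 93.6]
force: [0.1, -0.0, -0.4]
grip_width: 0.996
grasp_force: 0.0
```

Call:
carry_out([
  [0,0,0,0,0,0],
  [0,0,0,0,0,0],
  [0,0,0,0,0,0],
  [0,0,0,0,0,0],
  [0,0,0,0,0,0],
  [0,0,0,0,0,0],
  [0,0,0,0,0,0],
  [0,0,0,0,0,0],
], grip=255, newtons=35)

```text
time: 4.95
tcp_pos: [0.5629, -0.3359, 0.0465]
tool_rot: [179.9, 0.1, 93.6]
force: [-0.6, 0.5, 6.4]
grip_width: 0.605
grasp_force: 37.6
```

```bash
python3 -c "
from h import *
s=bot.read_state();print(s['tcp_pos'],s['tool_rot'],s['force'],s['torque'],s['grip_width'],s['grasp_force'])
a=snap('side','s2')['img'][:,:,::-1];b=snap('wrist','w2')['img'][:,:,::-1]
o=np.zeros((560,800,3),np.uint8);o[:400,:]=cv2.resize(a[200:400,150:550],None,fx=2,fy=2);o[400:,:256]=cv2.resize(b,(256,160))
cv2.imwrite('pics/cD.png',o)"
```

```text
[ 0.56285635 -0.33585622  0.04646966] [1.79903170e+02 5.55134458e-02 9.35548781e+01] [-0.61533217  0.51289159  6.4389362 ] [0.01367544 0.25647613 0.01604938] 0.6050965062772716 37.61863175779581
```

View pics/cD.png

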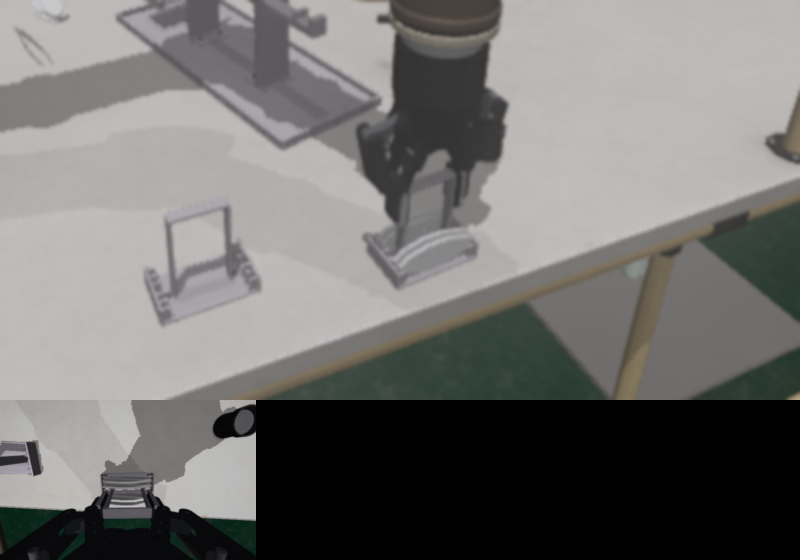

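Call:
carry_out([
  [0,0,0.5,0,0,0],
  [0,0,1.2,0,0,0],
  [0,0,2,0,0,0],
  [0,0,3,0,0,0],
  [0,0,4,0,0,0],
  [0,0,5,0,0,0],
  [0,0,5.6,0,0,0],
  [0,0,5.8,0,0,0],
])

```text
time: 5.85
tcp_pos: [0.5626, -0.3356, 0.1044]
tool_rot: [179.9, 0.0, 93.6]
force: [0.5, -0.1, -3.6]
grip_width: 0.603
grasp_force: 37.0
```

Call:
carry_out([
  [0.2,1.5,0,0,0,1],
  [0.5,3.5,0,0,0,3],
  [0.9,6,0,0,0,5],
  [1.2,8.5,0,0,0,7],
  [1.6,11,0,0,0,9],
  [1.9,13.5,0,0,0,11],
  [2.2,15.4,0,0,0,12],
  [2.3,16.2,0,0,0,12.5],
])

```text
time: 6.65
tcp_pos: [0.5855, -0.1693, 0.1026]
tool_rot: [-180.0, -0.1, 106.3]
force: [0.0, -0.2, -1.8]
grip_width: 0.6
grasp_force: 37.0
```

Call:
carry_out([
  [0,0,0,0,0,0],
  [0,0,0,0,0,0],
  [0,0,0,0,0,0],
  [0,0,0,0,0,0],
  [0,0,0,0,0,0],
  [0,0,0,0,0,0],
  [0,0,0,0,0,0],
  [0,0,0,0,0,0],
])

```text
time: 7.45
tcp_pos: [0.5852, -0.1734, 0.1033]
tool_rot: [180.0, 0.0, 106.0]
force: [0.1, 0.1, -2.3]
grip_width: 0.603
grasp_force: 37.0
```

```bash
python3 -c "
from h import *
c=snap('wrist','w3');s=c['state'];print(s['tcp_pos'],s['tool_rot'],s['force'],s['grip_width'],s['grasp_force'],s['joints'].round(1))
snap('side','s3');b=load('s3')
o=np.zeros((600,800,3),np.uint8);o[:400,:640]=c['img'][:,:,::-1];o[400:,:400]=b['img'][150:350,220:420,::-1].repeat(2,1)[:200] if 0 else cv2.resize(b['img'][150:300,220:520,::-1],(400,200))
cv2.imwrite('pics/cE.png',o)
def wp(P):
    R=Ro.from_euler('xyz',s['tool_rot'],degrees=True).as_matrix();X=np.array(c['tool_from_camera'])
    q=np.linalg.inv(X)@np.r_[R.T@(np.array(P)-s['tcp_pos']),1]; q=c['camera_matrix']@q[:3];return (q[:2]/q[2]).round(1)
f=.2804;st=np.array([.5168,.0665,0])
def W(x,y,z): return st+[np.cos(f)*x-np.sin(f)*y,np.sin(f)*x+np.cos(f)*y,z]
for P in [(.01,-.171,.127),(-.01,-.171,.127),(.01,-.161,.127),(-.01,-.161,.127),(.01,-.133,.125),(-.01,-.133,.125)]: print(P,wp(W(*P)))
"
```

```text
[ 0.58521938 -0.17341504  0.10331583] [1.79997246e+02 1.98372485e-03 1.06046998e+02] [ 0.08242184  0.07278629 -2.30420461] 0.6031610612706106 36.96954555809498 [-11.7  34.3  34.8 102.4 -24.4  51.   50.1]
(0.01, -0.171, 0.127) [344.1  92.3]
(-0.01, -0.171, 0.127) [293.8  92.3]
(0.01, -0.161, 0.127) [344.7  64.9]
(-0.01, -0.161, 0.127) [293.3  64.9]
(0.01, -0.133, 0.125) [346.1 -16.4]
(-0.01, -0.133, 0.125) [292.  -16.4]
```

View pics/cE.png

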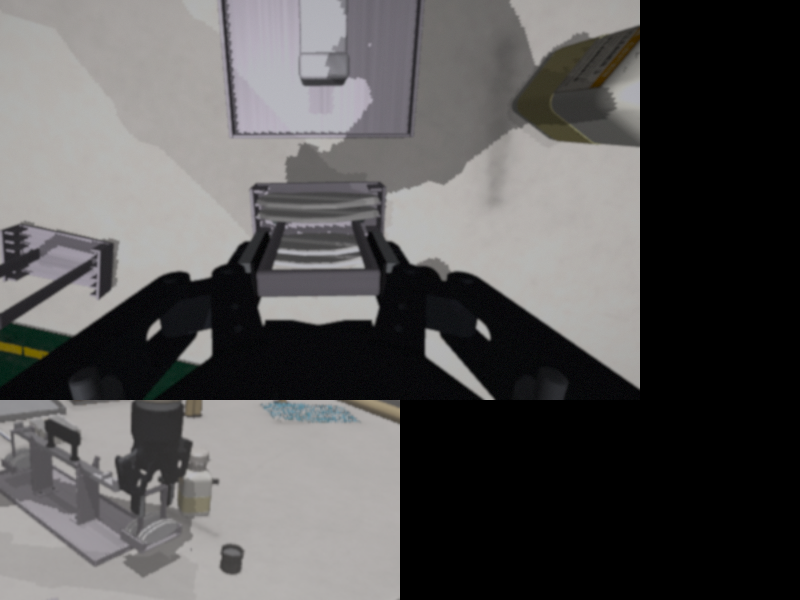

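```bash
python3 -c "
from h import *
c=load('w3');s=c['state']
X=np.linalg.inv(np.array(c['tool_from_camera']))
def tp(P): q=X@np.r_[P,1];q=c['camera_matrix']@q[:3];return (q[:2]/q[2]).round(1)
for z in (-.0345,-.0385):
  for x in(-.006,.006):
    print(z,x,tp([x,-.026,z]),tp([x,.026,z]))
f=.2804
for u,z in [((299,52),.127),((349,52),.127),((299,80),.127),((349,80),.127),((233,136),.013),((411,136),.013)]:
  d=wonz(c,u,z)[:2]-[.5168,.0665]; print(u,'stand frame',(np.array([[np.cos(f),np.sin(f)],[-np.sin(f),np.cos(f)]])@d).round(4))
cv2.imwrite('pics/cF.png',np.hstack([cv2.resize(c['img'][260:305,240:400,::-1],None,fx=5,fy=5,interpolation=cv2.INTER_CUBIC)]))
cv2.imwrite('pics/cF.png',np.vstack([cv2.resize(c['img'][260:305,240:400,::-1],None,fx=5,fy=5,interpolation=cv2.INTER_CUBIC),cv2.resize(c['img'][40:100,240:400,::-1],None,fx=5,fy=5,interpolation=cv2.INTER_CUBIC)]))
"
```

```text
-0.0345 -0.006 [258.1 294.3] [376.7 294.4]
-0.0345 0.006 [256.6 269.7] [378.2 269.8]
-0.0385 -0.006 [256.2 299.9] [378.5 300. ]
-0.0385 0.006 [254.6 274.7] [380.2 274.8]
(299, 52) stand frame [-0.0077 -0.1564]
(349, 52) stand frame [ 0.0115 -0.1564]
(299, 80) stand frame [-0.0079 -0.1665]
(349, 80) stand frame [ 0.0118 -0.1665]
(233, 136) stand frame [-0.0694 -0.1937]
(411, 136) stand frame [ 0.0747 -0.1937]
```

View pics/cF.png

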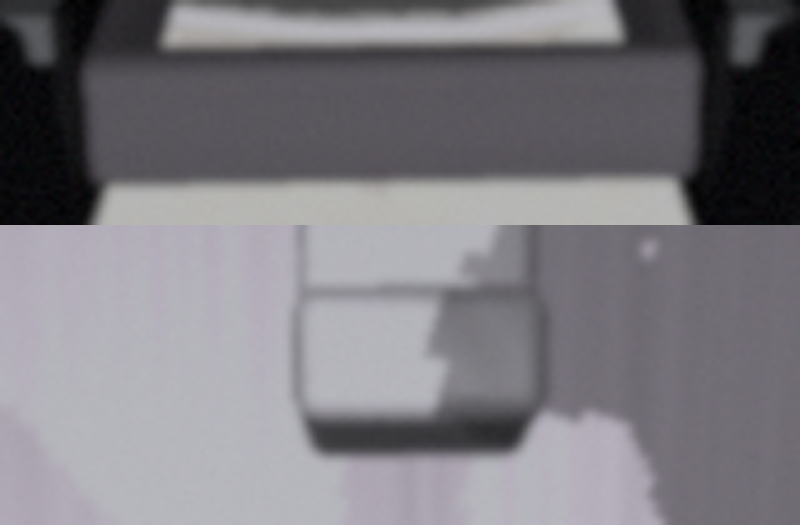

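Call:
carry_out([
  [0.1,0.3,0.4,0,0,0],
  [-0.1,1.3,0.4,0,0,0],
  [-0.5,2.7,0.4,0,0,0],
  [-0.95,4.3,0.4,0,0,0],
  [-1.45,6,0.4,0,0,0],
  [-1.95,7.7,0.4,0,0,0],
  [-2.4,9.2,0.4,0,0,0],
  [-2.6,10,0.4,0,0,0],
])

```text
time: 8.35
tcp_pos: [0.5584, -0.0702, 0.1071]
tool_rot: [-180.0, -0.1, 106.2]
force: [-0.4, 0.6, -1.9]
grip_width: 0.604
grasp_force: 37.0
```

Call:
carry_out([
  [0,0,0,0,0,0],
  [0,0,0,0,0,0],
  [0,0,0,0,0,0],
  [0,0,0,0,0,0],
  [0,0,0,0,0,0],
  [0,0,0,0,0,0],
  [0,0,0,0,0,0],
  [0,0,0,0,0,0],
])

```text
time: 9.15
tcp_pos: [0.5592, -0.0734, 0.1073]
tool_rot: [180.0, 0.0, 106.0]
force: [0.5, -0.3, -2.6]
grip_width: 0.604
grasp_force: 37.0
```

```bash
python3 -c "
from h import *
c=snap('wrist','w4');s=c['state'];print(s['tcp_pos'],s['tool_rot'],s['force'],s['grip_width'],s['grasp_force'])
cv2.imwrite('pics/cG.png',cv2.resize(c['img'][:310,200:440,::-1],None,fx=1.9,fy=1.9,interpolation=cv2.INTER_CUBIC))
f=.2804
def wp(x,y,z):
    P=np.array([.5168,.0665,0])+[np.cos(f)*x-np.sin(f)*y,np.sin(f)*x+np.cos(f)*y,z]
    R=Ro.from_euler('xyz',s['tool_rot'],degrees=True).as_matrix();X=np.array(c['tool_from_camera'])
    q=np.linalg.inv(X)@np.r_[R.T@(P-s['tcp_pos']),1]; q=c['camera_matrix']@q[:3];return ((q[:2]/q[2]-[200,0])*1.9).round(0)
print('shoulder at +4.7', wp(.0019,-.1343,.125),wp(.0019,-.1283,.125),'grip end',wp(.0019,-.052+.0047,.169),wp(.0019,-.052+.0047,.143))
"
```

```text
[ 0.55921127 -0.07342368  0.1073057 ] [1.79999919e+02 7.81807283e-04 1.06046408e+02] [ 0.53498487 -0.31598165 -2.64956578] 0.6043254629903847 36.974972896277905
shoulder at +4.7 [223. 458.] [223. 435.] grip end [221. -19.] [222.  47.]
```

View pics/cG.png

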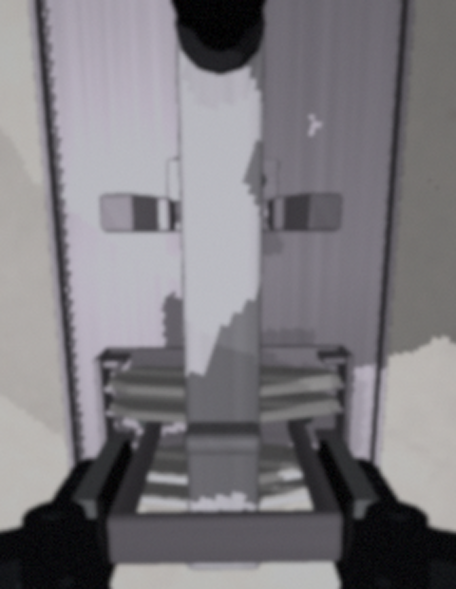

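```bash
python3 -c "
from h import *
c=load('w4');s=c['state']
p=c['img'][215:305,308:328].mean((1,2)).round(0).astype(int);print([(215+i,int(v)) for i,v in enumerate(p)])
f=.2804
def wp(x,y,z):
    P=np.array([.5168,.0665,0])+[np.cos(f)*x-np.sin(f)*y,np.sin(f)*x+np.cos(f)*y,z]
    R=Ro.from_euler('xyz',s['tool_rot'],degrees=True).as_matrix();X=np.array(c['tool_from_camera'])
    q=np.linalg.inv(X)@np.r_[R.T@(P-s['tcp_pos']),1]; q=c['camera_matrix']@q[:3];return (q[:2]/q[2]).round(1)
for y,z in[(-.133,.115),(-.133,.125),(-.139,.125),(-.161,.127),(-.171,.127)]: print(y,z,wp(.002,y+.0047,z),wp(.002,y+.0067,z))
"
```

```text
[(215, 105), (216, 105), (217, 105), (218, 105), (219, 105), (220, 101), (221, 91), (222, 74), (223, 61), (224, 56), (225, 55), (226, 57), (227, 61), (228, 71), (229, 84), (230, 95), (231, 104), (232, 111), (233, 113), (234, 111), (235, 107), (236, 101), (237, 96), (238, 94), (239, 97), (240, 103), (241, 104), (242, 105), (243, 105), (244, 105), (245, 105), (246, 105), (247, 105), (248, 105), (249, 105), (250, 105), (251, 105), (252, 105), (253, 105), (254, 105), (255, 105), (256, 105), (257, 106), (258, 111), (259, 122), (260, 138), (261, 154), (262, 167), (263, 176), (264, 180), (265, 181), (266, 179), (267, 169), (268, 139), (269, 97), (270, 68), (271, 68), (272, 77), (273, 84), (274, 89), (275, 91), (276, 92), (277, 92), (278, 91), (279, 91), (280, 91), (281, 91), (282, 92), (283, 91), (284, 92), (285, 92), (286, 91), (287, 91), (288, 91), (289, 90), (290, 89), (291, 89), (292, 89), (293, 89), (294, 90), (295, 104), (296, 134), (297, 156), (298, 161), (299, 164), (300, 173), (301, 180), (302, 182), (303, 183), (304, 183)]
-0.133 0.115 [317.5 221.9] [317.5 218.2]
-0.133 0.125 [317.4 229.2] [317.4 225.2]
-0.139 0.125 [317.4 240.9] [317.4 237. ]
-0.161 0.127 [317.4 283.8] [317.4 280.2]
-0.171 0.127 [317.4 301.4] [317.4 298. ]
```

Call:
carry_out([
  [0,0,-0.4,0,0,0],
  [0,0,-0.8,0,0,0],
  [0,0,-1.2,0,0,0],
  [0,0,-1.6,0,0,0],
  [0,0,-2.0,0,0,0],
  [0,0,-2.2,0,0,0],
  [0,0,-2.3,0,0,0],
  [0,0,-2.4,0,0,0],
])

```text
time: 10.0
tcp_pos: [0.5593, -0.0734, 0.0833]
tool_rot: [180.0, 0.0, 106.1]
force: [0.6, -0.2, -1.9]
grip_width: 0.603
grasp_force: 37.0
```

Call:
carry_out([
  [0,0,-0.05,0,0,0],
  [0,0,-0.1,0,0,0],
  [0,0,-0.15,0,0,0],
  [0,0,-0.2,0,0,0],
  [0,0,-0.2,0,0,0],
  [0,0,-0.2,0,0,0],
  [0,0,-0.2,0,0,0],
  [0,0,-0.2,0,0,0],
])

```text
time: 10.8
tcp_pos: [0.5592, -0.0733, 0.0813]
tool_rot: [180.0, 0.0, 106.1]
force: [0.7, -1.0, -2.1]
grip_width: 0.605
grasp_force: 37.0
```

Call:
carry_out([
  [0,0,-0.05,0,0,0],
  [0,0,-0.1,0,0,0],
  [0,0,-0.15,0,0,0],
  [0,0,-0.2,0,0,0],
  [0,0,-0.25,0,0,0],
  [0,0,-0.25,0,0,0],
  [0,0,-0.25,0,0,0],
  [0,0,-0.25,0,0,0],
])

```text
time: 11.6
tcp_pos: [0.5601, -0.0733, 0.0799]
tool_rot: [179.9, 0.0, 106.1]
force: [-2.8, 1.5, 10.3]
grip_width: 0.601
grasp_force: 38.2
```

Call:
carry_out([
  [0,0,0.1,0,0,0],
  [0,0,0.1,0,0,0],
  [0,0,0.1,0,0,0],
  [0,0,0.1,0,0,0],
  [0,0,0.1,0,0,0],
  [0,0,0.1,0,0,0],
  [0,0,0.1,0,0,0],
  [0,0,0.1,0,0,0],
])

```text
time: 12.4
tcp_pos: [0.5597, -0.0733, 0.0803]
tool_rot: [179.9, 0.0, 106.1]
force: [-1.0, 0.9, 6.6]
grip_width: 0.602
grasp_force: 37.8
```

Call:
carry_out([
  [0,0,0,0,0,0],
  [0,0,0,0,0,0],
  [0,0,0,0,0,0],
  [0,0,0,0,0,0],
  [0,0,0,0,0,0],
  [0,0,0,0,0,0],
  [0,0,0,0,0,0],
  [0,0,0,0,0,0],
], grip=0)

```text
time: 13.2
tcp_pos: [0.5592, -0.0734, 0.0798]
tool_rot: [180.0, 0.0, 106.1]
force: [-0.3, 0.5, -0.3]
grip_width: 1.002
grasp_force: 0.0
```

```bash
python3 -c "
from h import *
c=snap('wrist','w5');s=c['state'];print(s['tcp_pos'],s['force'],s['grip_width'],s['grasp_force'])
b=snap('side','s5')
o=np.zeros((560,800,3),np.uint8);o[:,:400]=cv2.resize(b['img'][130:270,220:320,::-1],(400,560),interpolation=cv2.INTER_CUBIC);o[:400,400:]=c['img'][:,120:520,::-1]
cv2.imwrite('pics/cH.png',o)"
```

```text
[ 0.55922495 -0.07335088  0.07980955] [-0.31087714  0.45177755 -0.30927881] 1.0015141601209618 0.0
```

View pics/cH.png

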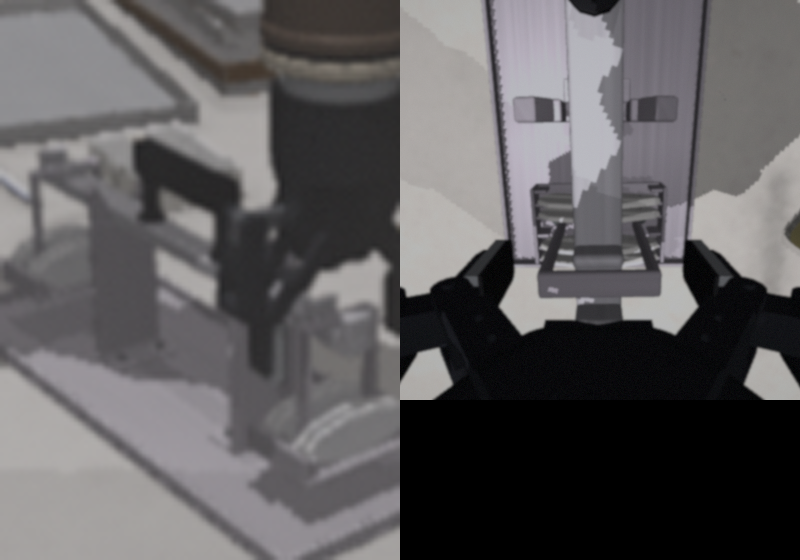

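Call:
carry_out([
  [0,0,1,0,0,0],
  [0,0,2.5,0,0,0],
  [0,0,4.5,0,0,0],
  [0,0,7,0,0,0],
  [0,0,9.5,0,0,0],
  [0,0,12,0,0,0],
  [0,0,14,0,0,0],
  [0,0,15,0,0,0],
])

```text
time: 14.1
tcp_pos: [0.5601, -0.0738, 0.2329]
tool_rot: [179.8, 0.1, 106.0]
force: [-0.3, -0.5, -0.8]
grip_width: 1.001
grasp_force: 0.0
```

Call:
carry_out([
  [-0.4,1.4,0,0,0,0],
  [-1,3.5,0,0,0,0],
  [-1.7,6,0,0,0,0],
  [-2.4,8.5,0,0,0,0],
  [-3.1,11,0,0,0,0],
  [-3.8,13.3,0,0,0,0],
  [-4.2,14.5,0,0,0,0],
  [-4.2,14.5,0,0,0,0],
])

```text
time: 14.9
tcp_pos: [0.5161, 0.074, 0.2291]
tool_rot: [-179.9, -0.0, 106.3]
force: [0.7, 0.9, -0.4]
grip_width: 1.003
grasp_force: 0.0
```

Call:
carry_out([
  [0,0,0,0,0,0],
  [0,0,0,0,0,0],
  [0,0,0,0,0,0],
  [0,0,0,0,0,0],
  [0,0,0,0,0,0],
  [0,0,0,0,0,0],
  [0,0,0,0,0,0],
  [0,0,0,0,0,0],
])

```text
time: 15.7
tcp_pos: [0.5172, 0.0717, 0.2298]
tool_rot: [180.0, 0.0, 106.1]
force: [-0.5, -0.8, 0.3]
grip_width: 0.998
grasp_force: 0.0
```

```bash
python3 -c "
from h import *
c=snap('wrist','w6');s=c['state'];print(s['tcp_pos'],s['tool_rot'])
X=np.linalg.inv(np.array(c['tool_from_camera']))
def px(x,y,z):
    P=np.array([.5173,.0719,0]);f=.2804;P=P+[np.cos(f)*x-np.sin(f)*y,np.sin(f)*x+np.cos(f)*y,z]
    R=Ro.from_euler('xyz',s['tool_rot'],degrees=True).as_matrix()
    q=X@np.r_[R.T@(P-s['tcp_pos']),1]; q=c['camera_matrix']@q[:3];return (q[:2]/q[2]).round(1)
for P in [(-.008,.052,.169),(.008,.052,.169),(-.008,0,.169),(.008,0,.169),(-.008,-.052,.169),(0,.052,.143)]: print(P,px(*P))
g=c['img'].max(2)
for v in range(60,330,12):
    r=np.where(g[v,230:410]<70)[0]+230; print(v,len(r),(r.min(),r.max()) if len(r) else '',end=' | ')
col=g[:,310:330].mean(1).round().astype(int);print('\n',[(i,int(col[i])) for i in range(40,340,4)])
"
```

```text
[0.51724079 0.07165197 0.22981947] [1.79997828e+02 2.93322505e-03 1.06055248e+02]
(-0.008, 0.052, 0.169) [306.7 143.2]
(0.008, 0.052, 0.169) [329.2 143.2]
(-0.008, 0, 0.169) [307.5 212.7]
(0.008, 0, 0.169) [328.5 212.7]
(-0.008, -0.052, 0.169) [308.1 273.9]
(0, 0.052, 0.143) [318.  140.7]
60 44 (np.int64(276), np.int64(348)) | 72 1 (np.int64(377), np.int64(377)) | 84 0  | 96 0  | 108 5 (np.int64(296), np.int64(338)) | 120 0  | 132 0  | 144 17 (np.int64(307), np.int64(323)) | 156 20 (np.int64(306), np.int64(325)) | 168 20 (np.int64(306), np.int64(325)) | 180 20 (np.int64(306), np.int64(325)) | 192 19 (np.int64(307), np.int64(325)) | 204 19 (np.int64(307), np.int64(325)) | 216 20 (np.int64(307), np.int64(326)) | 228 25 (np.int64(305), np.int64(329)) | 240 39 (np.int64(300), np.int64(409)) | 252 49 (np.int64(230), np.int64(409)) | 264 52 (np.int64(230), np.int64(409)) | 276 11 (np.int64(230), np.int64(409)) | 288 1 (np.int64(409), np.int64(409)) | 300 28 (np.int64(289), np.int64(348)) | 312 1 (np.int64(298), np.int64(298)) | 324 105 (np.int64(230), np.int64(409)) | 
 [(40, 108), (44, 112), (48, 109), (52, 105), (56, 116), (60, 105), (64, 113), (68, 111), (72, 113), (76, 116), (80, 117), (84, 122), (88, 123), (92, 117), (96, 129), (100, 145), (104, 159), (108, 161), (112, 152), (116, 161), (120, 161), (124, 152), (128, 158), (132, 141), (136, 133), (140, 110), (144, 43), (148, 42), (152, 50), (156, 48), (160, 40), (164, 40), (168, 39), (172, 39), (176, 38), (180, 39), (184, 37), (188, 36), (192, 36), (196, 36), (200, 36), (204, 43), (208, 43), (212, 39), (216, 36), (220, 29), (224, 35), (228, 31), (232, 27), (236, 26), (240, 28), (244, 30), (248, 30), (252, 30), (256, 30), (260, 30), (264, 33), (268, 44), (272, 135), (276, 152), (280, 151), (284, 156), (288, 162), (292, 159), (296, 158), (300, 156), (304, 157), (308, 161), (312, 159), (316, 96), (320, 73), (324, 63), (328, 8), (332, 9), (336, 9)]
```

Call:
carry_out([
  [-0.17,0.06,-1.5,0,0,0],
  [-0.17,0.06,-3,0,0,0],
  [-0.17,0.06,-4.5,0,0,0],
  [-0.17,0.06,-6,0,0,0],
  [-0.17,0.06,-7.5,0,0,0],
  [-0.17,0.06,-8.5,0,0,0],
  [-0.17,0.06,-9.2,0,0,0],
  [-0.17,0.06,-9.2,0,0,0],
])

```text
time: 16.55
tcp_pos: [0.5152, 0.0722, 0.1372]
tool_rot: [-179.9, 0.0, 106.1]
force: [-0.6, 0.3, -0.5]
grip_width: 1.003
grasp_force: 0.0
```

Call:
carry_out([
  [0,0,0,0,0,0],
  [0,0,0,0,0,0],
  [0,0,0,0,0,0],
  [0,0,0,0,0,0],
  [0,0,0,0,0,0],
  [0,0,0,0,0,0],
  [0,0,0,0,0,0],
  [0,0,0,0,0,0],
], grip=255, newtons=60)

```text
time: 17.35
tcp_pos: [0.5155, 0.0723, 0.1382]
tool_rot: [180.0, -0.0, 106.1]
force: [-2.2, -0.4, 4.7]
grip_width: 0.174
grasp_force: 58.6
```

Call:
carry_out([
  [0,0,0,0,0,0],
  [0,0,0,0,0,0],
  [0,0,0,0,0,0],
  [0,0,0,0,0,0],
  [0,0,0,0,0,0],
  [0,0,0,0,0,0],
  [0,0,0,0,0,0],
  [0,0,0,0,0,0],
])

```text
time: 18.15
tcp_pos: [0.5155, 0.0723, 0.1382]
tool_rot: [180.0, -0.0, 106.1]
force: [-2.2, -0.6, 5.2]
grip_width: 0.177
grasp_force: 58.6
```

Call:
carry_out([
  [0,0,0.2,0,0,0],
  [0,0,0.5,0,0,0],
  [0,0,0.9,0,0,0],
  [0,0,1.4,0,0,0],
  [0,0,1.9,0,0,0],
  [0,0,2.4,0,0,0],
  [0,0,2.9,0,0,0],
  [0,0,3.4,0,0,0],
])

```text
time: 18.95
tcp_pos: [0.5155, 0.0723, 0.1723]
tool_rot: [180.0, -0.0, 106.1]
force: [-0.2, -0.9, -8.2]
grip_width: 0.175
grasp_force: 58.7
```

Call:
carry_out([
  [0,0,0.6,0,0,0],
  [0,0,1.3,0,0,0],
  [0,0,2,0,0,0],
  [0,0,2.8,0,0,0],
  [0,0,3.6,0,0,0],
  [0,0,4.2,0,0,0],
  [0,0,4.6,0,0,0],
  [0,0,4.8,0,0,0],
])

```text
time: 19.75
tcp_pos: [0.5156, 0.0723, 0.2203]
tool_rot: [180.0, -0.0, 106.1]
force: [0.1, 0.0, -8.5]
grip_width: 0.18
grasp_force: 58.6
```

Call:
carry_out([
  [0,0,0,0,0,0],
  [0,0,0,0,0,0],
  [0,0,0,0,0,0],
  [0,0,0,0,0,0],
  [0,0,0,0,0,0],
  [0,0,0,0,0,0],
  [0,0,0,0,0,0],
  [0,0,0,0,0,0],
])

```text
time: 20.55
tcp_pos: [0.5155, 0.0722, 0.2198]
tool_rot: [180.0, 0.0, 106.1]
force: [-0.3, -0.2, -8.9]
grip_width: 0.176
grasp_force: 58.6
```

Call:
carry_out([
  [0,0,0,0,0,0],
  [0,0,0,0,0,0],
  [0,0,0,0,0,0],
  [0,0,0,0,0,0],
  [0,0,0,0,0,0],
  [0,0,0,0,0,0],
  [0,0,0,0,0,0],
  [0,0,0,0,0,0],
])

```text
time: 21.35
tcp_pos: [0.5155, 0.0722, 0.2198]
tool_rot: [180.0, 0.0, 106.1]
force: [-0.2, 0.1, -9.1]
grip_width: 0.178
grasp_force: 58.6
```

```bash
python3 -c "
from h import *
c=snap('wrist','w7');s=c['state'];print(s['tcp_pos'],s['tool_rot'],s['force'],s['torque'],s['qd'].round(2),s['grip_width'],s['grasp_force'])
d=snap('wrist','w8');e=snap('side','s8')
print(np.abs(c['img'].astype(int)-d['img']).mean(), (np.abs(c['img'].astype(int)-d['img']).max(2)>40).sum())
g=c['img'].max(2)
for v in range(120,300,15):
    r=np.where(g[v,230:410]<70)[0]+230; print(v,len(r),(r.min(),r.max()) if len(r) else '',end=' | ')
"
```

```text
[0.51551035 0.07223075 0.2198331 ] [1.79998562e+02 2.08305355e-03 1.06054404e+02] [-0.1933476   0.11463986 -9.14028779] [ 0.02425778 -0.00550467  0.02185734] [0.1  0.07 0.03 0.02 0.01 0.08 0.01] 0.1778118547439511 58.60221326351166
1.24327734375 30
120 0  | 135 0  | 150 0  | 165 30 (np.int64(303), np.int64(332)) | 180 36 (np.int64(300), np.int64(335)) | 195 35 (np.int64(300), np.int64(334)) | 210 34 (np.int64(301), np.int64(334)) | 225 36 (np.int64(301), np.int64(336)) | 240 77 (np.int64(281), np.int64(357)) | 255 92 (np.int64(273), np.int64(364)) | 270 140 (np.int64(230), np.int64(409)) | 285 180 (np.int64(230), np.int64(409)) |
```

```bash
python3 -c "
from cell import job
print(job.sign_off())"
```

```text
the job is handed in; nothing more can be done
None
```

The loaded rack hangs on the free hook, and the bar is held steady about 8 cm above its saddles with both racks on it; the job is handed in, but no verdict came back. The 9.1 N load and near-zero torque fit a level bar carrying both racks, though I took no final look by picture. I viewed 11 pictures, one over the limit of 10.

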